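Add a book to the counter tray and close up the row with the squeeze-release follower

TASK

Shelve the book that stands on its own on the counter: lower it upright into the tray, in the gap between the row of books and the sliding follower, and let go of it once it stands on the tray's floor. Then squeeze the follower's release lever and, keeping it squeezed, slide the follower gently up until you feel all five books, closed up, bear lightly on the end support; pressing hard would spoil them. Let go so that its catch drops fully into the slot nearest to the row, and leave the other things on the counter where they are.

Things in the scene. Friction and masses are not known exactly. Their poses are not given: they have to be found in the camera images.
- tray: long grey sheet-steel book tray, fixed: 124 mm wide (x), 520 long (y), 118 clear inside width, side walls 52 and end walls 67 high. Origin at the middle of its underside; floor at z = 12 mm. y runs along it, from the follower towards the row of books and the end support. Along the middle of its floor: crosswise slots every 12 mm along y, 6 mm wide, with 6 mm bars between
- follower (a joint): travel (m) of the follower along the tray's +y, to the books, 0 to 0.245; at 0 its face is at tray y = -120 mm. With the lever squeezed it slides with 1 to 3 N of drag, each book pushed along adds 1 to 2.5 N; with the lever let go and the catch on the bars about 5 N. Catch in a slot: blocked both ways but for 2 to 3 mm of play. It may start in a slot or between two
- face (a point): middle of the follower's flat steel front plate (112 mm wide, 115 tall, 4 thick; its top is 129 mm above the counter), on the surface that meets the books; axes as the tray's
- grip (a point): on the follower's fixed upright grip, a black-sleeved bar 24 mm wide (x), 8 thick (y): middle of its front surface (looks to +y, to the books), at the height to grip, 157 mm above the counter. It is 44 mm behind the face; bar top 172 mm above the counter; nothing but air in front of it above the front plate. Axes as the tray's
- lever_pad (a point): on the release lever, a like bar behind the fixed grip (to -y), same height: middle of its rear surface. The two outer surfaces are 49 mm apart at rest, 25 mm squeezed home: pinch both from above, closing along y, one finger before the grip, one behind the lever. Axes tilt with the lever
- lever (a joint): angle (rad) of the sprung release lever: 0 = catch fully down in a slot, about 0.1 = catch resting on a bar, over 0.12 = clear of the bars, 0.2 = squeezed home (5 N at first, 9 N at the stop). The catch hangs 108 mm behind the face and drops when let go over a slot. As the fingers open, the lever's spring pushes the follower towards the books with up to 9 N
- row_end (a point): middle of the end support's surface that the row is pushed against: an upright steel plate 114 mm wide, 115 tall (its top 127 mm above the counter), fixed across the tray near its +y end; the surface looks to the tray's -y. Axes as the tray's
- loose_book_mid (a point): centre (half-way up) of the book that stands on its own on the counter, left of the tray: 102 mm deep (x), 28 mm thick (y), 138 mm tall (z), 0.19 to 0.32 kg
- book1_mid (a point): centre (half-way up) of one of the four books of the row, all different: 20 to 34 mm thick (y), 98 to 106 mm deep (x), 130 to 148 mm tall (z), 0.15 to 0.35 kg. They stand loose on the tray floor, with gaps of 2 to 20 mm that only close up when they are pushed; the order in the row varies
- book2_mid (a point): centre (half-way up) of one of the four books of the row, all different: 20 to 34 mm thick (y), 98 to 106 mm deep (x), 130 to 148 mm tall (z), 0.15 to 0.35 kg. They stand loose on the tray floor, with gaps of 2 to 20 mm that only close up when they are pushed; the order in the row varies
- book3_mid (a point): centre (half-way up) of one of the four books of the row, all different: 20 to 34 mm thick (y), 98 to 106 mm deep (x), 130 to 148 mm tall (z), 0.15 to 0.35 kg. They stand loose on the tray floor, with gaps of 2 to 20 mm that only close up when they are pushed; the order in the row varies
- book4_mid (a point): centre (half-way up) of one of the four books of the row, all different: 20 to 34 mm thick (y), 98 to 106 mm deep (x), 130 to 148 mm tall (z), 0.15 to 0.35 kg. They stand loose on the tray floor, with gaps of 2 to 20 mm that only close up when they are pushed; the order in the row varies
- mug: one of the other wares on the counter, to be left where it stands; origin at the centre of its foot; white mug, 78 mm across, 92 mm tall
- tumbler: one of the other wares on the counter, to be left where it stands; origin at the centre of its foot; glass tumbler, 68 mm across, 105 mm tall
- bowl: one of the other wares on the counter, to be left where it stands; origin at the centre of its foot; glass bowl, 104 mm across, 45 mm tall
- teacup: one of the other wares on the counter, to be left where it stands; origin at the centre of its foot; blue cup, 80 mm across, 60 mm tall
- spice_jar: one of the other wares on the counter, to be left where it stands; origin at the centre of its foot; amber jar, 52 mm across, 85 mm tall
- candlestick: one of the other wares on the counter, to be left where it stands; origin at the centre of its foot; brass candlestick, 68 mm across, 118 mm tall
Things that resemble listed ones, but are neither listed nor needed, are in the scene too. Leave any orange or pink look-alike of the part that bears loose_book_mid alone.

How it is judged:
By the outcome, as a careful person would: the job done as asked, in the order asked, and still so for the second after the job is handed in, with the robot touching nothing.
It also fails if it takes over 67 s, if anything falls off the work surface, if the arm or the gripper's body presses on something with over 40 N, if the wrist force passes 120 N, or if a joint passes its speed limit or range.

ROBOT

A 6-joint arm with a two-finger parallel gripper is mounted at the origin on the work surface. World frame = base frame: x ahead of the robot, y to its left, z up, the work surface at z = 0. Lengths are in mm, angles in rad, forces in N, time in s.
With the tool pointing down it reaches from about 275 to 750 mm from the base axis. Payload 10.2 kg.
Tool frame: the origin (TCP) lies midway between the tips of the shut fingers; the grasp point (between the pads) lies grip_depth behind it (grip_depth is the distance from the TCP to the grasp point, in mm); z points along the fingers, y is the line along which they close (so a half turn about z gives the same grasp; the last joint's range is limited). The gripper opens to 85 mm and grips with 20 to 120 N. Pads are 22 mm wide; open, the fingers measure 114 mm over their backs; the gripper's body (76 mm by 85 mm) begins 54 mm behind the grasp point. The pads swing forward as they close: fully open they stand 13 mm farther back than shut.
Start: joints at [0.882, 0.313, 1.498, -0, 1.331, -0.223], TCP at [235.81, 469.068, 231.294] pointing down, gripper open.
Joint ranges: [-2.94, 2.94], [-0.97, 2.17], [0.19, 2.56], [-1.23, 4.37], [0.02, 3.11], [-2.88, 2.88]. Speed limits (rad/s): [2.39, 2.39, 3.01, 3.14, 3.14, 3.14].

INTERFACE

Orientations are given as a unit quaternion [w, x, y, z].
In Python, from rig import * gives the robot as it stands.
- The arm moves only by the tool servo_tool, never from a script. Its argument "commands" is a list of rows, each a list of 3 entries, a list of its own where there are three numbers: the gripper command: -1 is fully open, 1 is shut, values between are in proportion, then the shift along the tool's x, y, z in m, then the turn, a rotation vector about the tool's x, y, z in units of 6 degrees (1.0 is 6 degrees). In form: [[grip, [dx, dy, dz], [ax, ay, az]], ...]. A call has 1 to 10 rows; each row shifts and turns the commanded pose from where the row before left it, along the tool's axes as they then stand; what a row does not reach is not made up. A row lasts 1/12 s, in which the tool goes at most 41.7 mm and 7.16 degrees, less where a joint would pass 70% of its speed; a pose out of reach is approached as far as the arm can. A call is refused whole if a number of a shift passes 0.0417 or a number of a turn 1, either way. A call with a gripper value outside its range is refused whole. The fingers move at their own pace and stop on an object; "squeeze" is the grip in N (left out, the last holds). Time passes only in rows, so rows that do not move let the fingers close. It gives the time, the measured TCP pose, the force, the opening and the grip force at its end, in the units of the state.
- sense(): the state, without advancing time (a new reading comes with each control period).
- capture(name): name is "scene" or "top" or "wrist"; returns a dict with "pixels" (480x640x3 uint8, red, green, blue), "z_map" (480x640 float32, mm along the optical axis (not along the pixel's ray), 0 where there is no reading), "fx", "fy", "cx", "cy" (pixels), "rvec" (rotation vector, rad) and "tvec" (3), from world to camera coordinates, as OpenCV has them; the wrist camera has in their place "T_tool_cam" (4x4, takes a point from camera to tool coordinates, whose origin is the TCP and whose axes are the flange's). Camera axes: x right, y down, z forward; pixel columns grow to the right and rows downward; lengths in mm; the calibration is good to about 2 mm. A picture is of the moment at which its call begins: read the wrist's pose just before it.
- finish_job(): hands the job in; it is judged then, once.
The state is a dict: "time_s": time; "joints": joint angles; "dq": joint speeds; "tau": joint torques, N m; "eef_pos": TCP position; "ee_rot": TCP orientation; "force": force on the tool from outside, world axes, zero at the start; "wrist_torque": the same for the moment, N m; "grip_width": opening from 0.0 (shut) to 1.0 (fully open); "grip_force": force on a finger pad.
Only numpy, scipy, OpenCV 4.12 (cv2) and the standard library are available. Lean on these libraries where they do the work, as an engineer would, in place of code of your own. Each camera call takes 0.05 s, during which the arm holds its last target. There are 200 camera calls.

## Working session

There is one attempt and no reset: what is moved stays moved. The work goes in short steps, Python scripts to look and compute and a tool call to move; the robot and the scene stay as the last step left them, time stands still between calls to the robot, and variables do not carry over. Pictures are saved under pics/ and viewed, at most 10 in all, crops included, and the job is handed in when it is done.

Besides the shell and the picture viewer there is one more tool, called after "Call:" as a command line: name --argument value ..., lists and objects as JSON in quotes. servo_tool: Moves the arm, as the interface text tells. Its arguments: {"type":"object","properties":{"commands":{"type":"array"},"squeeze":{"type":"number"}},"required":["commands"]}

```bash
ls; mkdir -p pics
cat > h.py <<'E'
from rig import *
import numpy as np, cv2
def cloud(c, s=None):
    z=c["z_map"].astype(float); v,u=np.mgrid[0:480,0:640]
    P=np.stack([(u-c["cx"])/c["fx"]*z,(v-c["cy"])/c["fy"]*z,z],-1)
    if "rvec" in c:
        R=cv2.Rodrigues(np.array(c["rvec"],float))[0]; W=(P-np.array(c["tvec"]).ravel())@R
    else:
        T=np.array(c["T_tool_cam"]); q=s["ee_rot"]; w,x,y,k=q
        R=np.array([[1-2*(y*y+k*k),2*(x*y-w*k),2*(x*k+w*y)],[2*(x*y+w*k),1-2*(x*x+k*k),2*(y*k-w*x)],[2*(x*k-w*y),2*(y*k+w*x),1-2*(x*x+y*y)]])
        W=(P@T[:3,:3].T+T[:3,3])@R.T+np.array(s["eef_pos"])
    W[z==0]=np.nan
    return W
def save(c,n): cv2.imwrite("pics/"+n+".png",c["pixels"][:,:,::-1])
E
python3 - <<'E'
from h import *
s=sense(); print(s)
for n in ("scene","top"):
    c=capture(n); save(c,n); np.save(n+".npy",cloud(c)); np.save(n+"_px.npy",c["pixels"])
    print(n,c["tvec"],c["rvec"],c["fx"])
E
```

```text
pics
{'time_s': 0.0, 'joints': array([ 8.81586275e-01,  3.13447815e-01,  1.49848514e+00, -1.60623853e-05,
        1.33097961e+00, -2.23436619e-01]), 'dq': array([ 0.00068997, -0.00024379, -0.00065331,  0.00030468,  0.00209602,
       -0.00049921]), 'tau': array([ 4.17023584e-04, -4.12261069e+01, -2.59742171e+01, -1.57559180e-04,
        4.15664210e-03, -1.34312304e-04]), 'eef_pos': array([235.63978693, 468.84366763, 230.71810131]), 'ee_rot': array([-2.83807299e-04,  2.30785357e-01,  9.73004462e-01, -5.95864020e-04]), 'force': array([-0.06742366, -0.37376462,  0.17961764]), 'wrist_torque': array([ 0.00966512,  0.01840852, -0.00258746]), 'grip_force': 0.0, 'grip_width': 0.9985252041340407}
scene [ 294.79866991 -154.92882933 1957.97585785] [ 1.24809328  2.17111917 -1.0550638 ] 564.4579417946567
top [ -22.3113526  483.9922065 1779.066371 ] [ 2.15906218 -2.22217423  0.10331202] 572.3238063478271
```

View pics/scene.png

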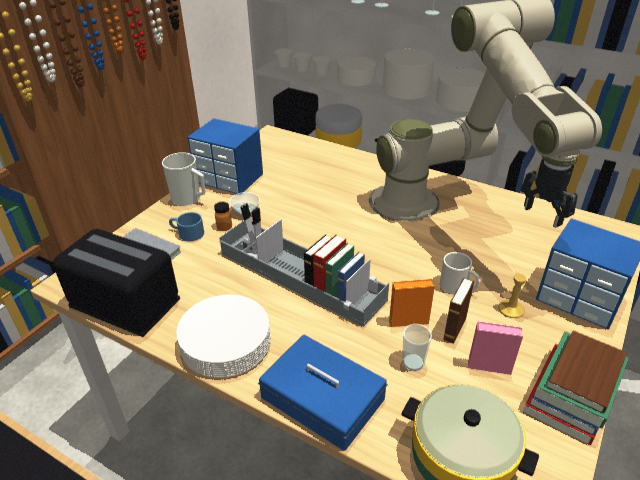

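View pics/top.png

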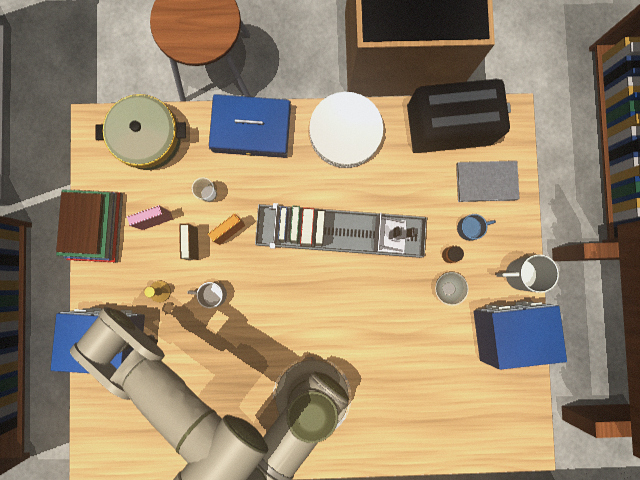

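The scene view shows the tray at about (300,275) with its row near (335,265). The loose dark-brown book is at (459,310), between the orange (411,303) and pink (495,348) look-alikes. The top view shows the tray spanning x 256–427, the loose book at (188,241), the follower at (395,235) and the end plate at (272,227).

Run:
```python
from h import *
W=np.load("top.npy"); px=np.load("top_px.npy")
def rect(m,n):
    P=W[m]; P=P[~np.isnan(P).any(1)]
    r=cv2.minAreaRect(P[:,:2].astype(np.float32)); print(n,len(P),"c",np.round(r[0],1),"size",np.round(r[1],1),"ang",round(r[2],2),"z",np.round(np.percentile(P[:,2],[5,50,95]),1))
    return P
v,u=np.mgrid[0:480,0:640]
box=lambda a,b,c,d:(u>=a)&(u<=b)&(v>=c)&(v<=d)
z=W[...,2]
rect(box(170,204,215,265)&(z>120),"loose")
rect(box(205,250,205,250)&(z>60),"orange")
rect(box(125,178,195,240)&(z>60),"pink")
rect(box(245,435,195,262)&(z>8),"tray all")
rect(box(245,435,195,262)&(z>8)&(z<75),"tray low")
rect(box(254,276,195,262)&(z>105),"endplate")
rect(box(274,330,195,262)&(z>125),"row")
rect(box(370,385,195,262)&(z>110),"face")
rect(box(383,425,215,250)&(z>140),"grips")
for n,b in dict(mug=(195,228,278,310),tumb=(190,220,175,203),candle=(140,175,280,302),bowl=(435,470,270,305),jar=(442,464,245,263),cup=(455,495,212,240)).items():
    rect(box(*b)&(z>25),n)
# row profile along mid row
for r in (225,): print([ (int(k),int(z[r,k])) for k in range(256,428,1)])
```

```text
loose 370 c [486.8 361.4] size [100.6  30.5] ang 2.26 z [126.2 134.2 141.5]
orange 467 c [523.2 246.7] size [ 30.  101.5] ang 36.85 z [ 73.1 132.2 140.9]
pink 541 c [564.6 478.9] size [ 31.4 104.7] ang 17.43 z [ 71.  130.9 139.9]
tray all 6227 c [ 521.5 -102.7] size [601.1 213.2] ang 88.45 z [  8.9  22.  156.3]
tray low 4483 c [ 521.5 -102.7] size [601.1 213.2] ang 88.45 z [ 8.7 15.3 60.1]
endplate 52 c [532.2  96. ] size [  3.6 112.6] ang 84.82 z [113.3 124.4 132. ]
row 1239 c [523.4  24.8] size [146.3 108.8] ang 83.33 z [133.5 148.6 160.5]
face 77 c [ 500.2 -214.2] size [ 10.6 111.2] ang 83.66 z [111.2 126.1 132.4]
grips 103 c [ 492.7 -279.2] size [55.2 25.7] ang 84.46 z [143.7 168.8 176.8]
mug 289 c [326.4 298.2] size [76.8 77.6] ang 39.47 z [31.5 76.3 95.9]
tumb 333 c [646.  312.1] size [64.7 66.1] ang 77.3 z [ 29.7  80.4 107.7]
candle 140 c [341.7 470. ] size [31.2 30.1] ang 56.94 z [ 31.3 114.5 122.9]
bowl 341 c [ 323.5 -438.3] size [103.1  98.8] ang 88.81 z [26.2 38.4 49. ]
jar 276 c [ 429.2 -444.7] size [48.1 48.6] ang 57.75 z [37.7 81.2 89.4]
cup 273 c [ 521.  -523.9] size [ 79.6 107. ] ang 42.24 z [28.1 49.  64. ]Traceback (most recent call last):
  File "<stdin>", line 22, in <module>
ValueError: cannot convert float NaN to integer
```

Call:
servo_tool --commands '[[-1,[0,0,-0.016],[0,0,-0.966]],[-1,[0,0,-0.016],[0,0,-0.966]],[-1,[0,0,-0.016],[0,0,-0.966]],[-1,[0,0,-0.016],[0,0,-0.966]],[-1,[0,0,-0.016],[0,0,-0.966]]]' --squeeze 40

```text
time_s: 0.52
eef_pos: [235.7, 468.9, 311.8]
ee_rot: [-0.0, -0.023, 1.0, -0.0]
force: [-0.6, -0.5, 0.0]
grip_width: 0.996
grip_force: 0.0
```

Call:
servo_tool --commands '[[-1,[-0.031,-0.0147,0],[0,0,0]],[-1,[-0.031,-0.0147,0],[0,0,0]],[-1,[-0.031,-0.0147,0],[0,0,0]],[-1,[-0.031,-0.0147,0],[0,0,0]],[-1,[-0.031,-0.0147,0],[0,0,0]],[-1,[-0.031,-0.0147,0],[0,0,0]],[-1,[-0.031,-0.0147,0],[0,0,0]],[-1,[-0.031,-0.0147,0],[0,0,0]],[-1,[0,0,0],[0,0,0]],[-1,[0,0,0],[0,0,0]]]'

```text
time_s: 1.35
eef_pos: [489.4, 360.5, 310.1]
ee_rot: [-0.001, -0.019, 1.0, -0.0]
force: [-1.2, 0.4, -0.7]
grip_width: 0.999
grip_force: 0.0
```

Run:
```python
from h import *
s=sense(); print(s["time_s"],s["eef_pos"],s["ee_rot"],s["force"])
c=capture("wrist"); save(c,"w1"); W=cloud(c,s); np.save("w1.npy",W); print(np.round(c["T_tool_cam"],3))
z=W[...,2]; px=c["pixels"]
m=(z>115)&(z<155)&(W[...,0]>380)&(W[...,1]>300)&(W[...,1]<420)
n,l,st,_=cv2.connectedComponentsWithStats(m.astype(np.uint8))
for i in range(1,n):
    if st[i,4]>300:
        P=W[l==i]; r=cv2.minAreaRect(P[:,:2].astype(np.float32)); print(st[i],r,np.median(P[:,2]))
```

```text
1.35 [489.35711735 360.54195609 310.1311572 ] [-8.90931496e-04 -1.88294519e-02  9.99822244e-01 -3.71501207e-04] [-1.1684012   0.44887037 -0.73773384]
[[-1.0000e-03 -9.6200e-01 -2.7200e-01  6.7970e+01]
 [ 1.0000e+00 -1.0000e-03  0.0000e+00  2.6300e-01]
 [-0.0000e+00 -2.7200e-01  9.6200e-01 -1.4258e+02]
 [ 0.0000e+00  0.0000e+00  0.0000e+00  1.0000e+00]]
[ 297  159   33  111 3259] ((486.8321838378906, 360.51434326171875), (102.11187744140625, 27.896406173706055), 0.8809704780578613) 134.7554741197976
```

View pics/w1.png

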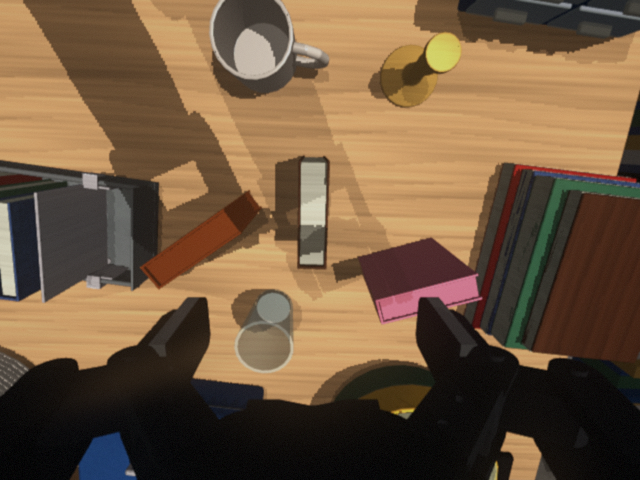

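The wrist view shows the loose book's pale top at (313,212), between orange (200,240) and pink (420,280), with clearance around it for the fingers.

Run:
```python
import rig
print([n for n in dir(rig) if n[0]!='_']); print(getattr(rig,'grip_depth',None))
```

```text
['PlanningError', 'capture', 'finish_job', 'grip_depth', 'sense']
18.700000000000003
```

Call:
servo_tool --commands '[[-0.3,[0.0025,0,0.02],[0,0,0.2]],[-0.3,[0,0,0.036],[0,0,0]],[-0.3,[0,0,0.036],[0,0,0]],[-0.3,[0,0,0.036],[0,0,0]],[-0.3,[0,0,0.02],[0,0,0]],[-0.3,[0,0,0],[0,0,0]],[-0.3,[0,0,0],[0,0,0]],[-0.3,[0,0,0],[0,0,0]]]'

```text
time_s: 2.07
eef_pos: [486.1, 362.2, 165.6]
ee_rot: [0.002, -0.01, 1.0, 0.001]
force: [-0.2, 0.8, 0.6]
grip_width: 0.649
grip_force: 0.0
```

Call:
servo_tool --commands '[[-0.3,[0,-0.0015,0.025],[0,0,0]],[-0.3,[0,0,0.025],[0,0,0]],[-0.3,[0,0,0.022],[0,0,0]],[-0.3,[0,0,0],[0,0,0]],[-0.3,[0,0,0],[0,0,0]]]'

```text
time_s: 2.48
eef_pos: [486.3, 360.3, 92.8]
ee_rot: [0.001, -0.01, 1.0, 0.0]
force: [-0.4, 0.3, -0.4]
grip_width: 0.649
grip_force: 0.0
```

Call:
servo_tool --commands '[[1,[0,0,0],[0,0,0]],[1,[0,0,0],[0,0,0]],[1,[0,0,0],[0,0,0]],[1,[0,0,0],[0,0,0]],[1,[0,0,0],[0,0,0]],[1,[0,0,0],[0,0,0]]]' --squeeze 35

```text
time_s: 2.98
eef_pos: [486.8, 360.4, 93.6]
ee_rot: [0.002, -0.01, 1.0, 0.001]
force: [-1.2, -0.3, 6.7]
grip_width: 0.321
grip_force: 35.9
```

Call:
servo_tool --commands '[[1,[0,0,-0.02],[0,0,0]],[1,[0,0,-0.038],[0,0,0]],[1,[0,0,-0.038],[0,0,0]],[1,[0,0,-0.038],[0,0,0]],[1,[0,0,-0.038],[0,0,0]],[1,[0,0,-0.036],[0,0,0.575]],[1,[0,0,0],[0,0,0.6]],[1,[0,0,0],[0,0,0]]]'

```text
time_s: 3.65
eef_pos: [486.1, 360.1, 301.9]
ee_rot: [0.002, 0.053, 0.999, 0.001]
force: [-0.3, -1.0, -3.9]
grip_width: 0.324
grip_force: 35.5
```

Call:
servo_tool --commands '[[1,[-0.003,-0.02,0],[0,0,0]],[1,[-0.0058,-0.035,0],[0,0,0]],[1,[-0.0058,-0.038,0],[0,0,0]],[1,[-0.0058,-0.038,0],[0,0,0]],[1,[-0.0058,-0.038,0],[0,0,0]],[1,[-0.0058,-0.038,0],[0,0,0]],[1,[-0.0058,-0.038,0],[0,0,0]],[1,[-0.0058,-0.038,0],[0,0,0]]]'

```text
time_s: 4.32
eef_pos: [498.9, 72.2, 298.2]
ee_rot: [-0.001, 0.051, 0.999, 0.0]
force: [0.8, 0.9, -2.0]
grip_width: 0.324
grip_force: 35.8
```

Call:
servo_tool --commands '[[1,[-0.0058,-0.038,0],[0,0,0]],[1,[-0.0058,-0.038,0],[0,0,0]],[1,[-0.0058,-0.038,0],[0,0,0]],[1,[-0.0058,-0.038,0],[0,0,0]],[1,[-0.005,-0.025,0],[0,0,0]],[1,[0,-0.006,0],[0,0,0]],[1,[0,0,0],[0,0,0]],[1,[0,0,0],[0,0,0]],[1,[0,0,0],[0,0,0]]]'

```text
time_s: 5.07
eef_pos: [508.7, -109.7, 299.0]
ee_rot: [-0.0, 0.051, 0.999, 0.0]
force: [-0.6, 0.1, -2.9]
grip_width: 0.32
grip_force: 36.0
```

Run:
```python
from h import *
s=sense(); print(s["time_s"],s["eef_pos"],s["ee_rot"],s["force"],s["grip_width"])
c=capture("wrist"); save(c,"w2"); W=cloud(c,s); np.save("w2.npy",W); np.save("w2_px.npy",c["pixels"])
```

```text
5.0667 [ 508.72116711 -109.71460381  298.99964647] [-3.77361782e-04  5.09790696e-02  9.98699588e-01  3.52225799e-04] [-0.6079116   0.09155892 -2.87675884] 0.3201751087789553
```

View pics/w2.png

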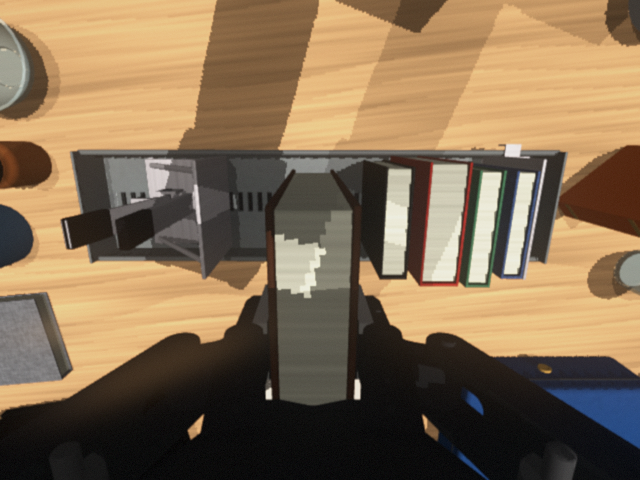

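The wrist view shows the tray from (75,155) to (565,155), its near rim almost level. The row starts at x≈365–410, the face plate is at x≈200–235, and the held book (315,290) is over the gap.

Run:
```python
from h import *
W=np.load("w2.npy"); T=np.load("top.npy")
z=W[...,2]
v,u=np.mgrid[0:480,0:640]
def line(P,n):
    P=P[~np.isnan(P).any(1)]; a,b,c,d=cv2.fitLine(P[:,:2].astype(np.float32),cv2.DIST_HUBER,0,.01,.01).ravel()
    if b<0:a,b=-a,-b
    print(n,len(P),"heading",round(np.degrees(np.arctan2(b,a)),2),"pt",round(c,1),round(d,1),"x@y=-100",round(c+(-100-d)*a/b,1))
m=(v>145)&(v<160)&(u>80)&(u<560)&(z>44)&(z<60); line(W[m],"near rim")
Tz=T[...,2]
tv,tu=np.mgrid[0:480,0:640]
k=(Tz>40)&(Tz<64)&(tu>258)&(tu<426)&(tv>200)&(tv<258)
P=T[k]; r=cv2.minAreaRect(P[:,:2].astype(np.float32)); print("top rim",r)
# frame guess
h=np.radians(84.1); yt=np.array([np.cos(h),np.sin(h)]); xt=np.array([yt[1],-yt[0]])
o=np.array([508.7,-109.7])
def tc(P): return (P[:,:2]-o)@xt,(P[:,:2]-o)@yt
def stat(m,n,C=W):
    P=C[m]; P=P[~np.isnan(P).any(1)]; a,b=tc(P)
    print(n,len(P),"x",np.round(np.percentile(a,[2,50,98]),1),"y",np.round(np.percentile(b,[2,50,98]),1),"z",np.round(np.percentile(P[:,2],[2,50,98]),1))
for n,(a,b) in dict(b1=(383,412),b2=(425,472),b3=(466,506),b4=(500,540)).items():
    stat((u>a)&(u<b)&(v>160)&(v<290)&(z>125),n)
stat((u>185)&(u<232)&(v>150)&(v<285)&(z>110)&(z<135),"face top")
stat((u>60)&(u<200)&(v>180)&(v<250)&(z>150),"grips")
stat(k,"toprim",T)
stat((tu>370)&(tu<385)&(tv>195)&(tv<262)&(Tz>110)&(Tz<140),"face(top cam)",T)
stat((tu>383)&(tu<425)&(tv>215)&(tv<250)&(Tz>155),"grips(top cam)",T)
stat((tu>254)&(tu<276)&(tv>195)&(tv<262)&(Tz>105),"end(top)",T)
stat((tu>274)&(tu<330)&(tv>195)&(tv<262)&(Tz>125),"row(top)",T)
# held book
stat((u>265)&(u<360)&(v>170)&(v<215)&(z>60),"held")
```

```text
near rim 3026 heading 83.98 pt 452.5 -88.9 x@y=-100 451.3
top rim ((514.2652587890625, -103.66741943359375), (518.172607421875, 138.06707763671875), 84.6407470703125)
b1 3046 x [-47.   -2.4  48.5] y [61.3 74.3 93. ] z [131.7 144.7 148.6]
b2 5708 x [-51.6  -2.4  51.2] y [ 93.6 114.6 137.2] z [140.6 156.5 160.6]
b3 4470 x [-46.1   0.8  53.1] y [125.6 148.8 174.2] z [127.4 150.6 159.5]
b4 3641 x [-43.9  -3.6  50.5] y [156.7 183.1 205.5] z [125.9 138.7 153.4]
face top 1212 x [-51.9  -2.1  55. ] y [-106.  -102.5 -101.9] z [110.9 125.9 130.1]
grips 1861 x [-10.9   0.8  13.9] y [-197.5 -188.1 -144.9] z [150.6 167.8 175.5]
toprim 804 x [-61.5 -24.7  65.6] y [-248.9  -35.1  249.9] z [41.7 53.2 63.2]
face(top cam) 77 x [-51.6  -3.3  56.2] y [-107.8 -101.6  -99.6] z [110.  126.1 133.4]
grips(top cam) 76 x [-11.4   0.9  14. ] y [-196.8 -169.  -142.9] z [159.2 171.4 178.3]
end(top) 34 x [-53.1 -19.   21.2] y [205.3 206.7 208.9] z [111.7 124.6 134.3]
row(top) 1231 x [-48.6   1.7  50.8] y [ 64.8 121.5 194.6] z [131.3 148.6 162.6]
held 3196 x [-51.  -49.  -47.8] y [-12.6   0.5  13.4] z [220.7 317.1 343.6]
```

Call:
servo_tool --commands '[[1,[-0.0015,0,0.015],[0,0,0]],[1,[0,0,0.03],[0,0,0]],[1,[0,0,0.03],[0,0,0]],[1,[0,0,0.03],[0,0,0]],[1,[0,0,0.03],[0,0,0]],[1,[0,0,0.025],[0,0,0]],[1,[0,0,0.015],[0,0,0]],[1,[0,0,0.007],[0,0,0]],[1,[0,0,0],[0,0,0]],[1,[0,0,0],[0,0,0]]]'

```text
time_s: 5.95
eef_pos: [510.8, -110.8, 118.1]
ee_rot: [0.001, 0.051, 0.999, -0.0]
force: [-0.3, -0.5, -2.4]
grip_width: 0.325
grip_force: 35.9
```

Call:
servo_tool --commands '[[1,[0,0,0.004],[0,0,0]],[1,[0,0,0.003],[0,0,0]],[1,[0,0,0.002],[0,0,0]],[1,[0,0,0.001],[0,0,0]],[1,[0,0,0.001],[0,0,0]],[1,[0,0,0],[0,0,0]],[1,[0,0,0],[0,0,0]]]'

```text
time_s: 6.53
eef_pos: [510.4, -111.3, 106.4]
ee_rot: [0.0, 0.052, 0.999, -0.0]
force: [0.4, 0.3, -2.9]
grip_width: 0.324
grip_force: 36.0
```

Call:
servo_tool --commands '[[1,[0,0,0.001],[0,0,0]],[1,[0,0,0],[0,0,0]],[1,[0,0,0],[0,0,0]]]'

```text
time_s: 6.78
eef_pos: [510.5, -111.3, 105.7]
ee_rot: [0.0, 0.052, 0.999, -0.0]
force: [-1.0, 0.1, 1.5]
grip_width: 0.322
grip_force: 36.4
```

Call:
servo_tool --commands '[[1,[0,0,0.0007],[0,0,0]],[1,[0,0,0],[0,0,0]],[1,[0,0,0],[0,0,0]]]'

```text
time_s: 7.03
eef_pos: [510.5, -111.3, 105.6]
ee_rot: [0.0, 0.052, 0.999, -0.0]
force: [-4.6, 0.7, 8.2]
grip_width: 0.322
grip_force: 37.5
```

Call:
servo_tool --commands '[[0.2,[0,0,0],[0,0,0]],[0.1,[0,0,0],[0,0,0]],[0,[0,0,0],[0,0,0]],[-0.1,[0,0,0],[0,0,0]],[-0.2,[0,0,0],[0,0,0]],[-0.2,[0,0,0],[0,0,0]],[-0.2,[0,0,0],[0,0,0]]]'

```text
time_s: 7.62
eef_pos: [510.4, -111.2, 104.5]
ee_rot: [-0.0, 0.052, 0.999, 0.0]
force: [-0.8, 1.0, -0.6]
grip_width: 0.6
grip_force: 0.0
```

Call:
servo_tool --commands '[[-0.2,[0,0,-0.01],[0,0,0]],[-0.2,[0,0,-0.02],[0,0,0]],[-0.2,[0,0,-0.03],[0,0,0]],[-0.2,[0,0,-0.03],[0,0,0]],[-0.2,[0,0,-0.03],[0,0,0]],[-0.2,[0,0,-0.03],[0,0,0]],[-0.2,[0,0,-0.03],[0,0,0]],[-0.2,[0,0,-0.02],[0,0,0]],[-0.2,[0,0,0],[0,0,0]],[-0.2,[0,0,0],[0,0,0]]]'

```text
time_s: 8.45
eef_pos: [510.5, -111.2, 305.8]
ee_rot: [0.001, 0.052, 0.999, -0.0]
force: [0.3, -0.3, -1.2]
grip_width: 0.604
grip_force: 0.0
```

```bash
cat >> h.py <<'E'
h_=np.radians(84.05); yt=np.array([np.cos(h_),np.sin(h_)]); xt=np.array([yt[1],-yt[0]]); o_=np.array([508.7,-109.7])
v,u=np.mgrid[0:480,0:640]
def stat(W,m,n):
    P=W[m]; P=P[~np.isnan(P).any(1)]
    if not len(P): print(n,0); return
    a,b=(P[:,:2]-o_)@xt,(P[:,:2]-o_)@yt
    print(n,len(P),"x",np.round(np.percentile(a,[2,50,98]),1),"y",np.round(np.percentile(b,[2,50,98]),1),"z",np.round(np.percentile(P[:,2],[2,50,98]),1))
E
python3 - <<'E'
from h import *
s=sense(); print(s["time_s"],s["eef_pos"],s["ee_rot"],s["force"],s["grip_width"])
c=capture("wrist"); save(c,"w3"); W=cloud(c,s); np.save("w3.npy",W)
P=W-[*o_,0]; a=P[...,:2]@xt; b=P[...,:2]@yt; z=W[...,2]
T=(abs(a)<70)&(v<300)
stat(W,T&(abs(b)<45)&(z>140),"placed")
stat(W,T&(b>50)&(b<110)&(z>140)&(u<420),"b1")
stat(W,T&(b>-115)&(b<-90)&(z>115)&(z<135),"face")
stat(W,T&(abs(a)<20)&(b>-215)&(b<-130)&(z>160),"grips")
m=T&(abs(a)<20)&(b>-215)&(b<-130)&(z>160)
hs,e=np.histogram(b[m],np.arange(-215,-129,3)); print(list(zip(e.astype(int),hs)))
E
```

```text
8.45 [ 510.4542968  -111.21914976  305.7565023 ] [ 1.02585602e-03  5.19477354e-02  9.98649190e-01 -4.18424375e-04] [ 0.32358067 -0.32480194 -1.16794835] 0.60402649077138
placed 4094 x [-45.4  -6.2  50.1] y [-30.8  -1.5  29. ] z [145.1 146.9 323.1]
b1 3582 x [-45.8   2.4  49.2] y [60.5 74.3 93.4] z [141.4 144.8 151.7]
face 987 x [-51.9  -1.7  55.1] y [-105.9 -102.6 -101.9] z [115.6 127.7 130.2]
grips 1294 x [-10.6   1.   14.1] y [-197.9 -171.6 -144.9] z [160.4 171.9 175.9]
[(np.int64(-215), np.int64(0)), (np.int64(-212), np.int64(0)), (np.int64(-209), np.int64(0)), (np.int64(-206), np.int64(0)), (np.int64(-203), np.int64(0)), (np.int64(-200), np.int64(60)), (np.int64(-197), np.int64(101)), (np.int64(-194), np.int64(298)), (np.int64(-191), np.int64(188)), (np.int64(-188), np.int64(0)), (np.int64(-185), np.int64(0)), (np.int64(-182), np.int64(0)), (np.int64(-179), np.int64(0)), (np.int64(-176), np.int64(0)), (np.int64(-173), np.int64(0)), (np.int64(-170), np.int64(0)), (np.int64(-167), np.int64(0)), (np.int64(-164), np.int64(0)), (np.int64(-161), np.int64(0)), (np.int64(-158), np.int64(0)), (np.int64(-155), np.int64(96)), (np.int64(-152), np.int64(127)), (np.int64(-149), np.int64(142)), (np.int64(-146), np.int64(282)), (np.int64(-143), np.int64(0)), (np.int64(-140), np.int64(0)), (np.int64(-137), np.int64(0)), (np.int64(-134), np.int64(0))]
```

View pics/w3.png

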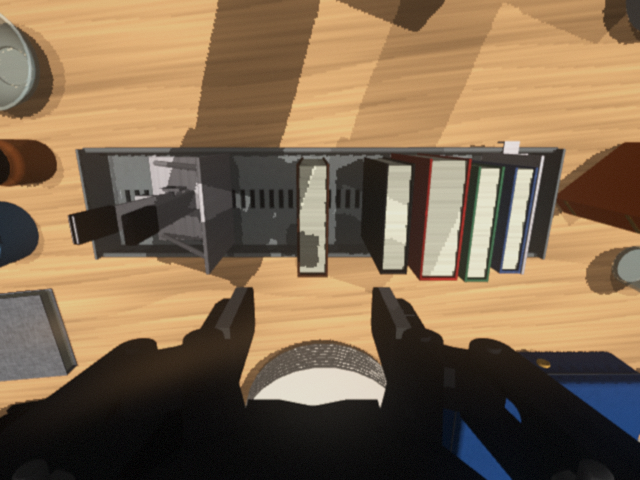

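The wrist view shows the placed book upright at (313,215), clear of the row (385 on) and the face plate (205–235). Floor slots are visible at x≈235–295 and 335–360. The grip bar is at (130,215) and the lever at (90,225).

Run:
```python
from h import *
W=np.load("w3.npy"); g=cv2.cvtColor(cv2.imread("pics/w3.png"),cv2.COLOR_BGR2GRAY).astype(float)
# slot centres: dark runs on rows ~199, convert by interpolating floor plane y(u)
for r in (194,199,204):
    z=W[r,:,2]; b=(W[r,:,:2]-o_)@yt
    # fit b linear in u on floor
    f=(abs(z-12)<6)&(np.arange(640)>230)&(np.arange(640)<362)
    p=np.polyfit(np.arange(640)[f],b[f],1); 
    lo=g[r]
    for A,B in ((232,298),(330,364)):
        seg=lo[A:B]; t=(seg.max()+seg.min())/2*0.9
        d=(seg<t).astype(int); e=np.diff(d); st=np.where(e==1)[0]; en=np.where(e==-1)[0]
        runs=[(s_,en[en>s_][0]) for s_ in st if (en>s_).any()]
        print(r,[round(float(np.polyval(p,A+(a+q)/2+.5)),1) for a,q in runs if q-a>2], end=" ")
    print()
b=(W[...,:2]-o_)@yt; a=(W[...,:2]-o_)@xt; z=W[...,2]
```

```text
194 [-88.8, -76.9, -65.6, -53.1, -41.2, -29.3] 194 [30.9, 42.8, 54.7] 
199 [-89.2, -75.4, -59.7, -42.0, -28.8] 199 [30.9, 42.9, 54.2] 
204 [-89.6, -77.0, -65.0, -53.6, -41.0, -29.6] 204 [31.1, 43.1, 54.4]
```

Call:
servo_tool --commands '[[-1,[0,-0.015,0],[0,0,0]],[-1,[0,-0.03,0],[0,0,0]],[-1,[0,-0.035,0],[0,0,0]],[-1,[0,-0.035,0],[0,0,0]],[-1,[0,-0.03,0],[0,0,0]],[-1,[0,-0.02,0.02],[0,0,0]],[-1,[0,-0.0037,0.03],[0,0,0]],[-1,[0,0,0.025],[0,0,0]],[-1,[0,0,0],[0,0,0]],[-1,[0,0,0],[0,0,0]]]'

```text
time_s: 9.33
eef_pos: [492.4, -278.6, 228.7]
ee_rot: [-0.001, 0.052, 0.999, 0.001]
force: [0.5, -0.3, 0.8]
grip_width: 0.998
grip_force: 0.0
```

Run:
```python
from h import *
s=sense(); p=s["eef_pos"]; print(s["time_s"],p,s["ee_rot"],s["force"],s["grip_width"],"tray",(p[:2]-o_)@xt,(p[:2]-o_)@yt)
c=capture("wrist"); save(c,"w4"); W=cloud(c,s)
P=W-[*o_,0]; a=P[...,:2]@xt; b=P[...,:2]@yt; z=W[...,2]
m=(abs(a)<20)&(b>-215)&(b<-130)&(z>165)&(z<180)
for lo,hi in((-165,-130),(-215,-175)): stat(W,m&(b>lo)&(b<hi),"bar")
stat(W,(abs(a)<60)&(b>-120)&(b<-90)&(z>122)&(z<136),"face")
```

```text
9.3333 [ 492.39265502 -278.5728739   228.67360249] [-0.00133524  0.05198823  0.99864625  0.00105526] [ 0.54947484 -0.25118212  0.82185067] 0.9975364523536127 tray 1.2859602258501515 -169.65353914580376
bar 756 x [-10.6   0.4  14. ] y [-155.4 -150.8 -145.7] z [166.5 174.7 176.3]
bar 639 x [-10.5   1.1  13.9] y [-199.2 -194.6 -190.9] z [165.5 172.6 174.3]
face 1133 x [-51.7  -3.2  55.3] y [-106.6 -105.3 -102.6] z [122.5 128.5 130.2]
```

View pics/w4.png

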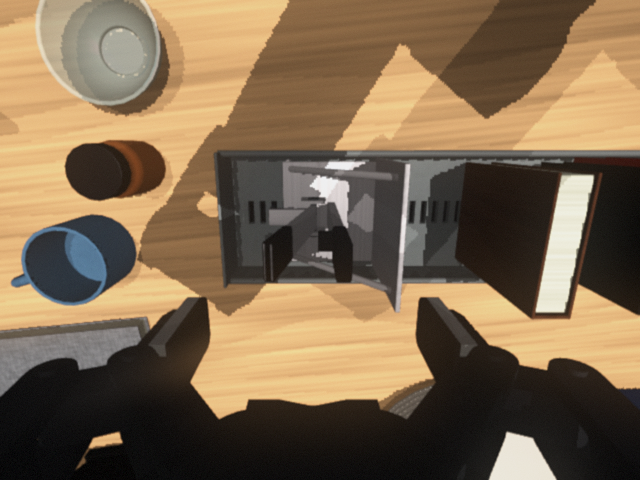

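The wrist view shows the grip bar at (342,255) and the lever bar at (272,255) between the fingers. The way down is clear, and the midpoint is at tray y ≈ -172.

Call:
servo_tool --commands '[[-1,[0,-0.002,0.02],[0,0,0]],[-1,[0,0,0.025],[0,0,0]],[-1,[0,0,0.025],[0,0,0]],[-1,[0,0,0.0195],[0,0,0]],[-1,[0,0,0],[0,0,0]],[-1,[0,0,0],[0,0,0]]]'

```text
time_s: 9.88
eef_pos: [493.2, -281.1, 141.5]
ee_rot: [0.0, 0.052, 0.999, -0.0]
force: [0.6, 0.6, 0.2]
grip_width: 1.003
grip_force: 0.0
```

Call:
servo_tool --commands '[[-0.6,[0,0,0],[0,0,0]],[-0.4,[0,0,0],[0,0,0]],[-0.3,[0,0,0],[0,0,0]],[-0.3,[0,0,0],[0,0,0]],[-0.3,[0,0,0],[0,0,0]]]' --squeeze 30

```text
time_s: 10.3
eef_pos: [492.8, -281.1, 140.7]
ee_rot: [0.0, 0.052, 0.999, -0.0]
force: [0.4, -0.3, -0.5]
grip_width: 0.647
grip_force: 0.0
```

Call:
servo_tool --commands '[[-0.18,[0,0.0025,0],[0,0,0]],[-0.06,[0,0.0025,0],[0,0,0]],[0.06,[0,0.0025,0],[0,0,0]],[0.18,[0,0.0025,0],[0,0,0]],[0.3,[0,0.0025,0],[0,0,0]],[0.42,[0,0.0025,0],[0,0,0]],[0.42,[0,0,0],[0,0,0]]]'

```text
time_s: 10.88
eef_pos: [494.9, -266.1, 141.8]
ee_rot: [0.001, 0.052, 0.999, -0.001]
force: [-1.3, 1.0, 10.9]
grip_width: 0.29
grip_force: 9.3
```

Call:
servo_tool --commands '[[0.6,[0,0,0],[0,0,0]],[1,[0,0,0],[0,0,0]],[1,[0,0,0],[0,0,0]],[1,[0,0,0],[0,0,0]],[1,[0,0,0],[0,0,0]]]'

```text
time_s: 11.3
eef_pos: [494.9, -266.3, 142.0]
ee_rot: [0.001, 0.052, 0.999, -0.001]
force: [-1.5, 2.1, 12.2]
grip_width: 0.286
grip_force: 30.1
```

```bash
cat > st.py <<'E'
from h import *
s=sense(); p=s["eef_pos"]; print("t",round(s["time_s"],2),"tray x,y",np.round([(p[:2]-o_)@xt,(p[:2]-o_)@yt],2),"z",round(p[2],1),"Fy",np.round(s["force"][:2]@yt,2),"F",np.round(s["force"],1),"gw",round(s["grip_width"]*85,1),"gf",round(s["grip_force"],1), "wt",np.round(s["wrist_torque"],2))
E
python3 st.py
```

```text
t 11.3 tray x,y [   2.49 -157.17] z 142.0 Fy 1.97 F [-1.5  2.1 12.2] gw 24.3 gf 30.1 wt [0.25 0.22 0.  ]
```

Call:
servo_tool --commands '[[1,[0,0.003,-0.001],[0,0,0]],[1,[0,0.006,0],[0,0,0]],[1,[0,0.008,0],[0,0,0]],[1,[0,0.01,0],[0,0,0]],[1,[0,0.01,0],[0,0,0]],[1,[0,0.01,0],[0,0,0]],[1,[0,0.01,0],[0,0,0]],[1,[0,0.01,0],[0,0,0]],[1,[0,0.007,0],[0,0,0]],[1,[0,0.004,0],[0,0,0]]]'

```text
time_s: 12.13
eef_pos: [503.0, -187.8, 142.0]
ee_rot: [0.001, 0.052, 0.999, -0.001]
force: [0.5, -2.7, 6.6]
grip_width: 0.281
grip_force: 30.1
```

```bash
python3 st.py
```

```text
t 12.13 tray x,y [  2.4  -78.25] z 142.0 Fy -2.68 F [ 0.5 -2.7  6.6] gw 23.9 gf 30.1 wt [-0.4  -0.15 -0.04]
```

Call:
servo_tool --commands '[[1,[0,0.003,0],[0,0,0]],[1,[0,0.003,0],[0,0,0]],[1,[0,0.003,0],[0,0,0]],[1,[0,0.004,0],[0,0,0]],[1,[0,0.005,0],[0,0,0]],[1,[0,0.005,0],[0,0,0]],[1,[0,0.005,0],[0,0,0]],[1,[0,0.005,0],[0,0,0]],[1,[0,0.005,0],[0,0,0]],[1,[0,0.005,0],[0,0,0]]]'

```text
time_s: 12.97
eef_pos: [507.3, -145.8, 142.0]
ee_rot: [0.001, 0.052, 0.999, -0.001]
force: [0.4, -3.0, 5.8]
grip_width: 0.281
grip_force: 29.6
```

Call:
servo_tool --commands '[[1,[0,0.004,0],[0,0,0]],[1,[0,0.003,0],[0,0,0]],[1,[0,0.002,0],[0,0,0]],[1,[0,0.002,0],[0,0,0]],[1,[0,0.002,0],[0,0,0]],[1,[0,0.002,0],[0,0,0]],[1,[0,0.002,0],[0,0,0]],[1,[0,0.002,0],[0,0,0]]]'

```text
time_s: 13.63
eef_pos: [509.2, -127.2, 142.0]
ee_rot: [0.001, 0.052, 0.999, -0.001]
force: [0.5, -4.5, 6.0]
grip_width: 0.282
grip_force: 29.2
```

```bash
python3 st.py
python3 - <<'E'
from h import *
s=sense()
c=capture("wrist"); save(c,"w5"); np.save("w5.npy",cloud(c,s))
E
```

```text
t 13.63 tray x,y [  2.36 -17.33] z 142.0 Fy -4.46 F [ 0.5 -4.5  6. ] gw 24.0 gf 29.2 wt [-0.72 -0.14  0.01]
```

View pics/w5.png

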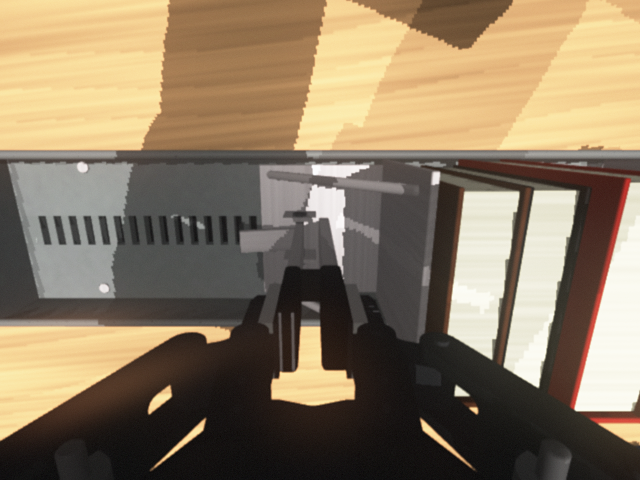

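The wrist view shows the follower gripped at (310,300), with the placed book (460–525), the black book and the red one moving up together, all upright.

Run:
```python
from h import *
W=np.load("w3.npy"); P=W-[*o_,0]; a=P[...,:2]@xt; b=P[...,:2]@yt; z=W[...,2]
g=cv2.imread("pics/w3.png").astype(int)
r=230
print([(k,*g[r,k][::-1],int(b[r,k]*10)/10,int(z[r,k])) for k in range(380,552,2) if not np.isnan(z[r,k])])
T=np.load("top.npy"); tp=np.load("top_px.npy"); b2=(T[...,:2]-o_)@yt
r=224
print([(k,*map(int,tp[r,k]),round(b2[r,k],0),round(T[r,k,2])) for k in range(262,330) if not np.isnan(b2[r,k])])
```

```text
[(380, np.int64(31), np.int64(28), np.int64(23), 60.4, 139), (382, np.int64(33), np.int64(30), np.int64(26), 60.6, 147), (384, np.int64(108), np.int64(104), np.int64(91), 62.4, 147), (386, np.int64(226), np.int64(223), np.int64(200), 64.6, 145), (388, np.int64(222), np.int64(219), np.int64(197), 66.8, 143), (390, np.int64(222), np.int64(219), np.int64(197), 68.5, 144), (392, np.int64(221), np.int64(218), np.int64(197), 70.2, 144), (394, np.int64(222), np.int64(220), np.int64(196), 71.7, 145), (396, np.int64(224), np.int64(221), np.int64(198), 73.9, 144), (398, np.int64(222), np.int64(219), np.int64(195), 75.5, 144), (400, np.int64(222), np.int64(219), np.int64(196), 77.1, 145), (402, np.int64(222), np.int64(220), np.int64(197), 79.2, 144), (404, np.int64(225), np.int64(223), np.int64(200), 81.1, 144), (406, np.int64(132), np.int64(131), np.int64(113), 82.6, 145), (408, np.int64(41), np.int64(39), np.int64(34), 83.7, 147), (410, np.int64(48), np.int64(35), np.int64(29), 93.3, 120), (412, np.int64(56), np.int64(35), np.int64(29), 93.3, 127), (414, np.int64(55), np.int64(34), np.int64(2
[... 6529 characters left out ...]
64(95.0), 13), (314, 82, 76, 63, np.float64(92.0), 22), (315, 77, 66, 57, np.float64(89.0), 8), (316, 102, 95, 82, np.float64(86.0), 147), (317, 248, 247, 229, np.float64(83.0), 145), (318, 237, 236, 217, np.float64(80.0), 139), (319, 236, 235, 220, np.float64(77.0), 147), (320, 235, 235, 218, np.float64(74.0), 137), (321, 236, 235, 217, np.float64(71.0), 146), (322, 242, 241, 225, np.float64(68.0), 139), (323, 180, 178, 154, np.float64(65.0), 151), (324, 75, 67, 54, np.float64(60.0), 13), (325, 97, 92, 85, np.float64(57.0), 4), (326, 105, 97, 91, np.float64(54.0), 14), (327, 101, 93, 83, np.float64(51.0), 5), (328, 99, 92, 83, np.float64(48.0), 14), (329, 101, 96, 87, np.float64(45.0), 15)]
```

Call:
servo_tool --commands '[[1,[0,0.002,0],[0,0,0]],[1,[0,0.003,0],[0,0,0]],[1,[0,0.003,0],[0,0,0]],[1,[0,0.003,0],[0,0,0]],[1,[0,0.003,0],[0,0,0]],[1,[0,0.003,0],[0,0,0]],[1,[0,0.003,0],[0,0,0]],[1,[0,0.002,0],[0,0,0]],[1,[0,0.002,0],[0,0,0]]]'

```text
time_s: 14.43
eef_pos: [511.7, -103.7, 142.0]
ee_rot: [0.001, 0.052, 0.999, -0.001]
force: [-0.3, -7.7, 6.1]
grip_width: 0.282
grip_force: 29.2
```

```bash
python3 st.py
```

```text
t 14.43 tray x,y [2.35 6.25] z 142.0 Fy -7.69 F [-0.3 -7.7  6.1] gw 24.0 gf 29.2 wt [-1.09  0.02  0.08]
```

Call:
servo_tool --commands '[[1,[0,0.001,0],[0,0,0]],[1,[0,0.001,0],[0,0,0]],[1,[0,0.001,0],[0,0,0]],[1,[0,0.001,0],[0,0,0]],[1,[0,0.001,0],[0,0,0]],[1,[0,0.001,0],[0,0,0]]]'

```text
time_s: 14.93
eef_pos: [512.3, -98.1, 142.0]
ee_rot: [0.001, 0.052, 0.999, -0.002]
force: [-0.7, -8.0, 6.7]
grip_width: 0.278
grip_force: 29.1
```

```bash
python3 st.py
```

```text
t 14.93 tray x,y [ 2.36 11.96] z 142.0 Fy -8.05 F [-0.7 -8.   6.7] gw 23.6 gf 29.1 wt [-1.29  0.06  0.04]
```

Call:
servo_tool --commands '[[1,[0,0.001,0],[0,0,0]],[1,[0,0.001,0],[0,0,0]],[1,[0,0.001,0],[0,0,0]]]'

```text
time_s: 15.18
eef_pos: [512.6, -95.1, 142.0]
ee_rot: [0.001, 0.052, 0.999, -0.002]
force: [-0.2, -8.4, 6.7]
grip_width: 0.28
grip_force: 29.1
```

Call:
servo_tool --commands '[[1,[0,0.0007,0],[0,0,0]],[1,[0,0.0007,0],[0,0,0]],[1,[0,0.0006,0],[0,0,0]]]'

```text
time_s: 15.43
eef_pos: [512.8, -93.1, 142.0]
ee_rot: [0.001, 0.052, 0.999, -0.002]
force: [-1.4, -8.8, 6.8]
grip_width: 0.282
grip_force: 29.1
```

```bash
python3 st.py
```

```text
t 15.43 tray x,y [ 2.34 16.97] z 142.0 Fy -8.89 F [-1.4 -8.8  6.8] gw 24.0 gf 29.1 wt [-1.23 -0.03  0.05]
```

Face ≈ 73. I'll continue in small steps.

Call:
servo_tool --commands '[[1,[0,0.0005,0],[0,0,0]],[1,[0,0.0005,0],[0,0,0]],[1,[0,0.0005,0],[0,0,0]]]'

```text
time_s: 15.68
eef_pos: [512.9, -91.8, 142.0]
ee_rot: [0.001, 0.052, 0.999, -0.002]
force: [-2.1, -12.3, 6.3]
grip_width: 0.276
grip_force: 29.1
```

Call:
servo_tool --commands '[[1,[0,0.0005,0],[0,0,0]],[1,[0,0.0005,0],[0,0,0]],[1,[0,0.0005,0],[0,0,0]]]'

```text
time_s: 15.93
eef_pos: [513.0, -91.7, 142.0]
ee_rot: [0.001, 0.052, 0.999, -0.003]
force: [-2.6, -20.9, 4.8]
grip_width: 0.277
grip_force: 29.1
```

Call:
servo_tool --commands '[[1,[0,0.0005,0],[0,0,0]],[1,[0,0.0005,0],[0,0,0]]]'

```text
time_s: 16.1
eef_pos: [512.9, -91.6, 142.0]
ee_rot: [0.001, 0.052, 0.999, -0.004]
force: [-4.3, -25.9, 4.5]
grip_width: 0.275
grip_force: 29.1
```

Call:
servo_tool --commands '[[1,[0,-0.001,0],[0,0,0]],[1,[0,-0.001,0],[0,0,0]],[1,[0,-0.001,0],[0,0,0]],[1,[0,0,0],[0,0,0]]]'

```text
time_s: 16.43
eef_pos: [512.9, -91.8, 142.0]
ee_rot: [0.001, 0.052, 0.999, -0.001]
force: [-0.8, -5.4, 7.7]
grip_width: 0.278
grip_force: 36.4
```

```bash
python3 st.py
python3 - <<'E'
from h import *
s=sense()
c=capture("wrist"); W=cloud(c,s); np.save("w6.npy",W)
g=cv2.cvtColor(c["pixels"],cv2.COLOR_RGB2GRAY).astype(float)
p=s["eef_pos"]; print("tcp y",(p[:2]-o_)@yt)
t=capture("top"); save(t,"t6"); T=cloud(t)
z=W[...,2]
for r in (218,226,234):
    b=(W[r,:,:2]-o_)@yt; k=np.arange(640); f=(abs(z[r]-12)<5)&(k<262); q=np.polyfit(k[f],b[f],1)
    d=(cv2.GaussianBlur(g,(3,3),0)[r,:262]<75).astype(int); e=np.diff(d); st=np.where(e==1)[0]; en=np.where(e==-1)[0]
    print(r,f.sum(),[round(float(np.polyval(q,(i+en[en>i][0])/2+.5)),1) for i in st if (en>i).any() and 3<en[en>i][0]-i<14])
P=W-[*o_,0]; a=P[...,:2]@xt; b=P[...,:2]@yt
stat(W,(abs(a)<60)&(b>60)&(b<90)&(z>122)&(z<134)&(u<450),"face")
im=t["pixels"][190:265,240:440,::-1]; A=cv2.resize(im,(800,300),interpolation=cv2.INTER_CUBIC)
B=cv2.resize(c["pixels"][140:330,:,::-1],(800,238)); cv2.imwrite("pics/m6.png",np.vstack([A,B]))
E
```

```text
t 16.43 tray x,y [ 2.35 18.29] z 142.0 Fy -5.41 F [-0.8 -5.4  7.7] gw 23.6 gf 36.4 wt [-1.02 -0.1   0.04]
tcp y 18.29053744495532
218 184 [-222.0, -209.9, -198.3, -186.3, -173.8, -161.8, -149.8, -136.5, -125.7, -113.7, -102.0, -89.2, -77.2, -65.5, -53.1, -41.1, -29.0]
226 182 [-221.9, -210.2, -198.1, -185.9, -173.8, -161.7, -149.6, -136.7, -125.4, -113.7, -101.6, -89.9, -77.4, -64.5, -53.2]
234 175 [-222.4, -210.2, -198.0, -185.8, -174.0, -161.8, -149.5, -136.9, -125.5, -113.3, -101.5, -89.3, -77.1, -65.3, -53.1, -42.9]
face 2849 x [-52.  -16.   28.2] y [70.4 72.4 75.1] z [122.5 128.8 133.5]
```

View pics/m6.png

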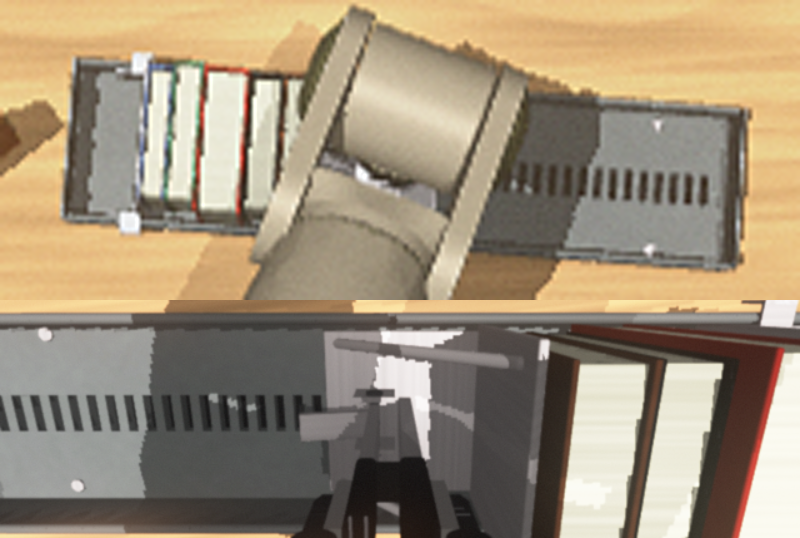

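The mosaic's top part shows all five books closed up on the end plate at (140,130). The lower part shows slots up to x≈318 behind the catch bracket. The catch is about 7.6 mm past the nearest reachable slot, so I'll back off by that much.

Call:
servo_tool --commands '[[1,[0,-0.0015,0],[0,0,0]],[1,[0,-0.002,0],[0,0,0]],[1,[0,-0.002,0],[0,0,0]],[1,[0,-0.0015,0],[0,0,0]],[1,[0,-0.0005,0],[0,0,0]],[1,[0,0,0],[0,0,0]],[1,[0,0,0],[0,0,0]]]'

```text
time_s: 17.12
eef_pos: [512.2, -98.2, 142.0]
ee_rot: [0.001, 0.052, 0.999, -0.0]
force: [0.8, -0.9, 7.0]
grip_width: 0.277
grip_force: 38.4
```

```bash
python3 st.py
```

```text
t 17.12 tray x,y [ 2.33 11.77] z 142.0 Fy -0.79 F [ 0.8 -0.9  7. ] gw 23.5 gf 38.4 wt [-0.28 -0.18  0.05]
```

Call:
servo_tool --commands '[[1,[0,-0.001,0],[0,0,0]],[1,[0,0,0],[0,0,0]],[1,[0,0,0],[0,0,0]]]'

```text
time_s: 17.37
eef_pos: [512.1, -99.2, 142.0]
ee_rot: [0.001, 0.052, 0.999, -0.0]
force: [1.3, 0.1, 7.3]
grip_width: 0.274
grip_force: 38.5
```

```bash
python3 st.py
```

```text
t 17.37 tray x,y [ 2.33 10.83] z 142.0 Fy 0.22 F [1.3 0.1 7.3] gw 23.3 gf 38.5 wt [-0.2  -0.18 -0.03]
```

Call:
servo_tool --commands '[[0.42,[0,0,0],[0,0,0]],[0.42,[0,0,0],[0,0,0]],[0.36,[0,-0.00125,0],[0,0,0]],[0.3,[0,-0.00125,0],[0,0,0]],[0.24,[0,-0.00125,0],[0,0,0]],[0.18,[0,-0.00125,0],[0,0,0]],[0.12,[0,-0.00125,0],[0,0,0]],[0.06,[0,-0.00125,0],[0,0,0]],[0.06,[0,0,0],[0,0,0]]]'

```text
time_s: 18.12
eef_pos: [510.5, -106.9, 140.5]
ee_rot: [-0.001, 0.052, 0.999, 0.0]
force: [3.9, -0.6, -5.9]
grip_width: 0.473
grip_force: 5.6
```

```bash
python3 st.py
```

```text
t 18.12 tray x,y [1.53 2.93] z 140.5 Fy -0.24 F [ 3.9 -0.6 -5.9] gw 40.2 gf 5.6 wt [-0.   -0.73  0.04]
```

Call:
servo_tool --commands '[[0,[0,-0.00125,0],[0,0,0]],[-0.06,[0,-0.00125,0],[0,0,0]],[-0.12,[0,-0.00125,0],[0,0,0]],[-0.18,[0,-0.00125,0],[0,0,0]],[-0.3,[0,0,0],[0,0,0]],[-0.5,[0,0,0],[0,0,0]],[-0.8,[0,0,0],[0,0,0]],[-0.8,[0,0,0],[0,0,0]],[-0.8,[0,0,0],[0,0,0]]]'

```text
time_s: 18.87
eef_pos: [510.4, -111.9, 141.4]
ee_rot: [0.0, 0.052, 0.999, -0.0]
force: [-0.7, -0.2, -0.4]
grip_width: 0.903
grip_force: 0.0
```

Call:
servo_tool --commands '[[-0.8,[0,0,-0.01],[0,0,0]],[-0.8,[0,0,-0.02],[0,0,0]],[-0.8,[0,0,-0.03],[0,0,0]],[-0.8,[0,0,-0.03],[0,0,0]],[-0.8,[0,0,-0.03],[0,0,0]],[-0.8,[0,0,-0.03],[0,0,0]],[-0.8,[0,0,-0.02],[0,0,0]],[-0.8,[0,0,0],[0,0,0]],[-0.8,[0,0,0],[0,0,0]]]'

```text
time_s: 19.62
eef_pos: [510.4, -111.9, 312.3]
ee_rot: [0.001, 0.052, 0.999, -0.0]
force: [1.0, 0.7, -0.2]
grip_width: 0.899
grip_force: 0.0
```

```bash
python3 st.py
python3 - <<'E'
from h import *
s=sense()
c=capture("wrist"); save(c,"w7"); W=cloud(c,s); np.save("w7.npy",W)
P=W-[*o_,0]; a=P[...,:2]@xt; b=P[...,:2]@yt; z=W[...,2]
m=(abs(a)<20)&(z>163)&(z<180)&(b<45)&(b>-40)&(v<330)
for lo,hi in((10,45),(-40,0)): stat(W,m&(b>lo)&(b<hi),"bar")
stat(W,(abs(a)<60)&(b>60)&(b<90)&(z>122)&(z<134),"face")
r=230; print([(k,round(b[r,k],1),round(z[r,k])) for k in range(370,600,4) if z[r,k]>115])
E
```

```text
t 19.62 tray x,y [ 1.92 -2.03] z 312.3 Fy 0.81 F [ 1.   0.7 -0.2] gw 76.5 gf 0.0 wt [0.03 0.03 0.02]
bar 400 x [-10.7   1.1  13.8] y [14.9 19.4 24.5] z [164.4 174.6 176.1]
bar 354 x [-10.6   1.5  13.8] y [-29.  -24.4 -20.2] z [163.6 172.5 174.6]
face 929 x [-50.4  -2.   53.9] y [63.7 66.4 75.1] z [122.5 128.6 133.2]
[(382, np.float64(65.1), 129), (390, np.float64(74.4), 122), (394, np.float64(74.7), 137), (398, np.float64(75.1), 151), (402, np.float64(79.6), 147), (406, np.float64(83.6), 146), (410, np.float64(87.3), 146), (414, np.float64(90.7), 147), (418, np.float64(94.5), 146), (426, np.float64(100.5), 150), (430, np.float64(104.8), 148), (434, np.float64(109.3), 145), (438, np.float64(113.3), 144), (442, np.float64(117.0), 144), (446, np.float64(120.4), 145), (450, np.float64(124.2), 145), (454, np.float64(126.4), 148), (458, np.float64(127.8), 153), (462, np.float64(128.4), 160), (466, np.float64(133.2), 157), (470, np.float64(137.0), 157), (474, np.float64(140.1), 157), (478, np.float64(144.1), 156), (482, np.float64(147.6), 156), (486, np.float64(151.5), 156), (490, np.float64(155.1), 156), (494, np.float64(158.0), 157), (498, np.float64(160.1), 159), (502, np.float64(167.3), 153), (506, np.float64(172.1), 151), (510, np.float64(176.3), 150), (514, np.float64(179.3), 151), (518, np.float64(181.0), 154), (522, np.float64(193.9), 139), (526, np.float64(197.8), 138), (530, np.float64(201.4), 139), (534, np.float64(202.6), 142)]
```

View pics/w7.png

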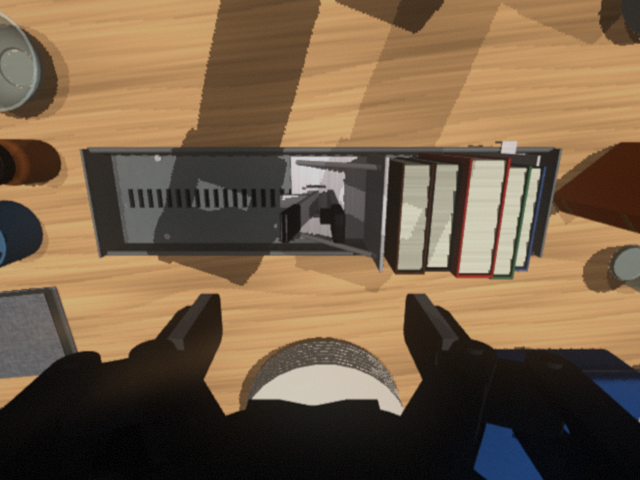

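The wrist view shows the five books closed up at x≈390–545 against the end plate. The follower face is at x≈380, and the lever bars are 53 mm apart at the top, as they were at rest, so the catch is fully down.

```bash
python3 -c "
from rig import *
print(finish_job())"
```

```text
the job is handed in; nothing more can be done
None
```

The job is handed in: the loose book is in the tray, all five books were closed up on the end support, and the catch is fully down in the last slot the follower can reach, 6–7 mm short of the row; pressing on the support peaked at about 16 N.

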